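# Blow out and close a power-supply case

## Robot

A 6-joint arm with a two-finger parallel gripper is mounted at the origin on the work surface. World frame = base frame: x ahead of the robot, y to its left, z up, the work surface at z = 0. Lengths are in m, angles in rad, forces in N, time in s.
With the tool pointing down it reaches from about 0.35 to 0.925 m from the base axis. Payload 6.4 kg.
Tool frame: the origin (TCP) lies on the centre line of the jaws, within the pads' length; the fingertips stand 19 mm ahead of it and the grasp point (between the pads) is the TCP; x points along the fingers, z is the direction in which the jaws open and shut, and the axes are right-handed (so a half turn about x gives the same grasp; the last joint's range is limited). The gripper opens to 94 mm and grips with 3 to 60 N. Pads are 16 mm wide; open, the fingers measure 119 mm over their backs; the gripper's body (75 mm by 177 mm) begins 78 mm behind the grasp point.
Start: joints at [1.08, 0.245, 1.558, -0, 1.339, -0.174], TCP at [0.202, 0.618, 0.224] pointing down, gripper open.
Joint ranges: [-3.13, 3.13], [-1.02, 2.26], [0.13, 2.54], [-0.95, 4.09], [0.21, 2.88], [-2.74, 2.74]. Speed limits (rad/s): [2.57, 2.57, 3.14, 3.14, 3.14, 3.14].

## Interface

Orientations are given as a unit quaternion [x, y, z, w].
In Python, from bench import read_state, eyes, sign_off gives the robot as it stands.
- The arm moves only by the tool arm_command, never from a script. Its argument "targets" is a list of rows, each a list of 2 entries, a list of its own where there are three numbers: the shift along the world's x, y, z in m, then the turn, a rotation vector about the world's x, y, z in rad. A call has 1 to 8 rows; each row shifts and turns the commanded pose from where the row before left it; what a row does not reach is not made up. A row lasts 1/10 s, in which the tool goes at most 50 mm and 8.59 degrees, less where a joint would pass 70% of its speed; a pose out of reach is approached as far as the arm can. A call with a gripper value outside its range is refused whole. "fingers" is the closure, from -1 (fully open) to 1 (shut), set as the call begins (left out, the last holds). The fingers move at their own pace and stop on an object; "force" is the grip in N (left out, the last holds). Time passes only in rows, so rows that do not move let the fingers close. It gives the time, the measured TCP pose, the force and the opening at its end, in the units of the state.
- read_state(): the state, without advancing time (a new reading comes with each control period).
- eyes.get_image(name): name is "scene" or "top" or "wrist"; returns the picture (420x560x3 uint8, red, green, blue); there is no depth.
- eyes.calibration(name): a dict with "fx", "fy", "cx", "cy" (pixels), "k1" (the pictures are not rectified: a ray, as slopes to the right and down, at radius r is drawn at 1 + k1 r^2 times it, then the intrinsics apply), "position" and "attitude" of the camera in the world. Camera axes: x right, y up, looking along -z (the intrinsics and any distortion apply to the point x, -y, -z); pixel columns grow to the right and rows downward; lengths in m; the calibration is good to about 2 mm. A picture is of the moment at which its call begins: read the wrist's pose just before it. calibration takes no time and is no camera call; for the wrist camera it gives the pose at the moment of the call.
- sign_off(): hands the job in, once; it reports no verdict.
The state is a dict: "t": time; "joints": joint angles; "qd": joint speeds; "joint_efforts": joint torques, N m; "tool_pos": TCP position; "orientation": TCP orientation; "ft_force": force on the tool from outside, world axes, zero at the start; "torque": the same for the moment, N m; "finger_gap": opening from 0.0 (shut) to 1.0 (fully open).
Only numpy, scipy, OpenCV 4.12 (cv2) and the standard library are available. Lean on these libraries where they do the work, as an engineer would, in place of code of your own. Each camera call takes 0.05 s, during which the arm holds its last target. There are 200 camera calls.

## Task

Give the open power-supply case a puff from the air duster clamped beside it: press the duster's nozzle cap right down, then let it spring back up. Then fit the loose lid squarely on the case and press it down until both spring clips snap over its ends and it sits fully home. Finish while still holding the lid pressed firmly down on the case with the gripper (about 10 N; do not let go), and leave the other things on the bench where they are.

Things in the scene. Friction and masses are not known exactly. Their poses are not given: they have to be found in the camera images.
- case: open lower half of a small grey plastic power-supply case, fixed on a 160 x 100 x 6 mm aluminium plate. Origin: centre of the plate's underside, on the bench; x along the case's 100 mm length, y across its 64 mm width, z up. Walls 3 mm, inside 94 x 58 mm, rim 40 mm above the bench, transformer inside 42 mm. A spring clip stands at each short end; the long sides are free
- case_seat (a point): where the lid's centre point (lid_center) lies when the lid is fully home: on the case's middle axis, 55 mm above the bench, axes as the case's. Coming down, the lid meets the clip slopes 13 mm above home; the push then grows to some 7 to 20 N (more if the lid is held askew), falls suddenly 6 to 7 mm above home, and the clips snap in over the lid just above home
- lid_center (a point): centre of the raised hump of the loose grey plastic lid (0.05 to 0.1 kg), which stands upright on the bench on four pins; x along its length, z up. Hump 72 (x) x 44 (y) x 22 mm high, flat on top, to be gripped across its 44 mm. This point is 11 mm below the hump's top and 33 mm above the pins' feet. The lid fits either way round (half a turn)
- lid_flange (a point): centre of the lid's flange, 13 mm below lid_center. Flange 100 (x) x 64 (y) x 4 mm, so a 10 mm ledge runs along the hump's long sides; it ends up lying on the case's rim. Under it, 42.8 mm (x) and 24.8 mm (y) from the middle, four round-ended pins 6 mm thick and 18 mm long slide inside the case's corners with 1.2 mm clearance
- clip_a (a joint): spring clip at the case's +x end: 24 mm wide plastic tongue, 58 mm high, 53 mm from the case's middle, with a hook pointing inwards (tip 47 mm from the middle, sloped above, flat underside 45.5 mm above the bench). 0 rad upright, grows as it is bent outwards: about 0.09 while the lid passes, back near 0 when snapped over the lid's end
- clip_b (a joint): the same for the clip at the case's -x end
- nozzle_top (a point): centre of the flat top of the duster's black nozzle cap, 22 mm across at the top and 28 mm below, about 168 mm above the bench when up. The fixed 52 mm aluminium can below it stands in a steel bench bracket; a thin white tube leaves the cap along this point's -y, towards the case and downwards, ending 55 mm from the cap's axis
- nozzle (a joint): downward travel of the nozzle cap: 0 up, 0.005 m right down (stop). Its spring needs about 4 N to start and 9.5 N at the bottom
- calculator: loose black pocket calculator, 80 x 160 x 14 mm, lying flat, to be left alone; origin under its centre
- solder_reel: loose reel of solder wire, 62 mm across, 45 mm high, standing on its end, to be left alone; origin under its centre
- screwdriver: loose screwdriver, 200 mm long and 26 mm thick at the handle, lying on the bench between the robot and the case, to be left alone; origin under its middle
There are look-alikes about, which are no part of the job. What is shaped like the case but yellow is not meant. Of the things that look like the part that bears nozzle_top, the smaller one is meant.

How it is judged:
By the outcome, as a careful person would: the job done as asked, in the order asked, and still so for the second after the job is handed in, while the arm keeps its last pose, push and grip.
It also fails if it takes over 54 s, if anything falls off the work surface, if the arm or the gripper's body presses on something with over 40 N, if the wrist force passes 120 N, or if a joint passes its speed limit or range.

## Working session

There is one attempt and no reset: what is moved stays moved. The work goes in short steps, Python scripts to look and compute and a tool call to move; the robot and the scene stay as the last step left them, time stands still between calls to the robot, and variables do not carry over. Pictures are saved under pics/ and viewed, about 8 in all and at most 12, crops included, and the job is handed in when it is done.

Besides the shell and the picture viewer there is one more tool, called after "Request:" as name([rows], argument=value, ...), one row to a line, values as JSON. arm_command: Moves the arm, as the interface text tells. Its arguments: {"type":"object","properties":{"targets":{"type":"array"},"fingers":{"type":"number"},"force":{"type":"number"}},"required":["targets"]}

```bash
mkdir -p pics; ls
cat > h.py <<'E'
import numpy as np, cv2
from bench import read_state, eyes, sign_off
from scipy.spatial.transform import Rotation as R
def cal(n): return eyes.calibration(n)
def rotm(c):
    a=np.array(c["attitude"],float)
    return a if a.shape==(3,3) else R.from_quat(a).as_matrix()
def ray(c,u,v):
    K=np.array([[c["fx"],0,c["cx"]],[0,c["fy"],c["cy"]],[0,0,1.]])
    p=cv2.undistortPoints(np.array([[[u,v]]],float),K,np.array([c["k1"],0,0,0.]))[0,0]
    return np.array(c["position"]),rotm(c)@np.array([p[0],-p[1],-1.])
def onz(c,u,v,z):
    o,d=ray(c,u,v); return o+d*(z-o[2])/d[2]
def proj(c,P):
    q=rotm(c).T@(np.array(P)-np.array(c["position"])); x,y=q[0]/-q[2],-q[1]/-q[2]
    s=1+c["k1"]*(x*x+y*y); return np.array([c["fx"]*x*s+c["cx"],c["fy"]*y*s+c["cy"]])
def two(c1,p1,c2,p2):
    o1,d1=ray(c1,*p1);o2,d2=ray(c2,*p2)
    s=np.linalg.lstsq(np.stack([d1,-d2],1),o2-o1,rcond=None)[0]
    a,b=o1+s[0]*d1,o2+s[1]*d2
    return (a+b)/2,np.linalg.norm(a-b)
def snap(n,f):
    im=eyes.get_image(n); cv2.imwrite(f,im[:,:,::-1]); return im
E
python3 - <<'E'
from h import *
for n in("top","scene","wrist"):
    print(n,cal(n)); snap(n,f"pics/{n}0.png")
s=read_state();print(s)
E
```

```text
pics
top {'fx': 403.06441969137865, 'fy': 403.06441969137865, 'cx': 277.94276027811367, 'cy': 212.0810905274164, 'k1': -0.10216629979216277, 'position': array([0.39063902, 0.02961806, 1.03004028]), 'attitude': array([-0.024452  ,  0.03981193,  0.70705285, -0.7056156 ])}
scene {'fx': 423.11763123496877, 'fy': 423.11763123496877, 'cx': 280.22208705791513, 'cy': 215.48043805338267, 'k1': -0.03689919781973357, 'position': array([1.2525887 , 0.01526854, 0.76598512]), 'attitude': array([0.30071193, 0.30866528, 0.63355418, 0.64257854])}
wrist {'fx': 290.9076260793777, 'fy': 290.9076260793777, 'cx': 279.8137137035899, 'cy': 210.58674580679448, 'k1': 0.01150734533613365, 'position': array([0.12472598, 0.64349572, 0.38556358]), 'attitude': array([-0.11367722, -0.08140461,  0.58085504,  0.8019091 ])}
{'t': 0.15, 'joints': array([ 1.07992999e+00,  2.45616855e-01,  1.55869388e+00, -2.36007460e-05,
        1.33869452e+00, -1.74085692e-01]), 'qd': array([-0.00033013, -0.00090182, -0.00279921,  0.00065151,  0.00268819,
        0.00126594]), 'joint_efforts': array([ 5.56254472e-04, -4.16260850e+01, -3.14984429e+01,  6.85001398e-02,
        3.15271108e-02, -4.10177790e-05]), 'tool_pos': array([0.20227302, 0.6172883 , 0.22364358]), 'orientation': array([-0.41510409,  0.57304992,  0.41465239,  0.57215887]), 'ft_force': array([-0.08245714, -0.82678319, -0.98930891]), 'torque': array([-0.01469123,  0.01753733,  0.09817164]), 'finger_gap': 1.0013342038389954}
```

View pics/top0.png

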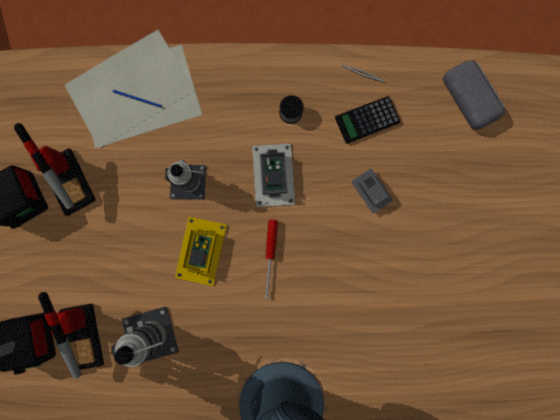

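View pics/scene0.png

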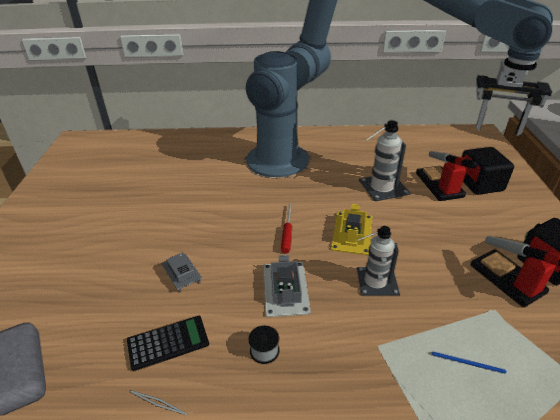

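Candidates: the dusters are at top (180,175) and top (135,345). The first is smaller and beside the grey case, so it is the one meant. The cases are grey (273,175) and yellow (202,251); grey is meant. The lid is at top (371,191). I'll confirm this in an enlarged crop.

Run:
```python
from h import *
t=cv2.imread("pics/top0.png");s=cv2.imread("pics/scene0.png")
a=cv2.resize(t[135:225,150:410],None,fx=3,fy=3,interpolation=3)
b=cv2.resize(s[215:315,150:410],None,fx=3,fy=3,interpolation=3)
m=np.vstack([a,b]);m=cv2.convertScaleAbs(m,alpha=1.6,beta=10)
cv2.imwrite("pics/crop1.png",m)
```

```text
(no output)
```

View pics/crop1.png

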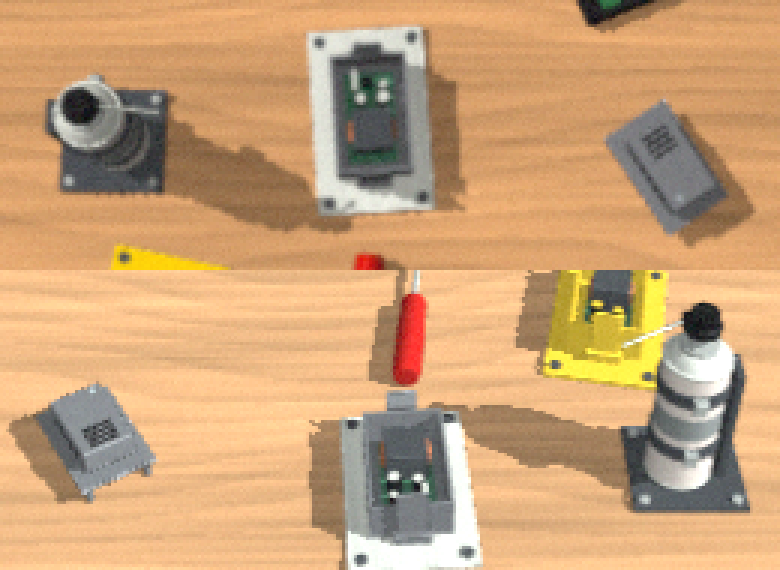

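The crop shows the small duster's black cap at top ≈(177,169) and scene ≈(384,229), with the tube toward the case. The grey case is at top ≈(273,175) and the lid is standing upright at ≈(372,191).

```bash
cat >> h.py <<'E'
def comp(mask,seed):
    n,l,st,ce=cv2.connectedComponentsWithStats(mask.astype(np.uint8))
    ids=[i for i in range(1,n) if st[i,4]>15]
    i=min(ids,key=lambda i:np.hypot(*(ce[i]-np.array(seed)))); return (l==i),st[i],ce[i]
E
python3 - <<'E'
from h import *
ct,cs=cal("top"),cal("scene")
t=cv2.imread("pics/top0.png");s=cv2.imread("pics/scene0.png")
ht=cv2.cvtColor(t,cv2.COLOR_BGR2HSV)
# plate: bright low sat
m=(ht[...,1]<60)&(ht[...,2]>110)
for seed in [(273,175)]:
    k,st,ce=comp(m,seed)
    k=cv2.morphologyEx(k.astype(np.uint8),cv2.MORPH_CLOSE,np.ones((9,9)))
    c=max(cv2.findContours(k,0,1)[0],key=cv2.contourArea)
    W=np.array([onz(ct,*p[0],0.006)[:2] for p in c],np.float32)
    print("plate",st,cv2.minAreaRect(W*1000))
m=(ht[...,1]<75)&(ht[...,2]>55)
k,st,ce=comp(m,(371,191)); c=max(cv2.findContours(k.astype(np.uint8),0,1)[0],key=cv2.contourArea)
W=np.array([onz(ct,*p[0],0.022)[:2] for p in c],np.float32)
print("lid",st,ce,cv2.minAreaRect(W*1000))
for n,im,seed in(("top",t,(177,169)),("scene",s,(384,229))):
    k,st,ce=comp(im.max(2)<38,seed);print(n,st,ce)
P,e=two(ct,(176.7,169.3),cs,(384,229));print("nozzle",P,e, onz(ct,176.7,169.3,.168))
P,e=two(ct,(135-11,355),cs,(391,126));print("other nozzle",P,e)
for n,z,uv in(("reel",.045,(291,105)),("calc",.014,(368,120)),("drv",.013,(270,258))):print(n,onz(ct,*uv,z))
E
```

```text
plate [252 144  42  62 777] ((581.0989990234375, 19.338603973388672), (159.82411193847656, 100.58338165283203), 3.757122755050659)
lid [351 168  38  45 737] [370.18317503 189.50067843] ((538.1829223632812, -232.069580078125), (99.52914428710938, 64.08052062988281), 33.472023010253906)
top [171 165  12  11 106] [176.35849057 170.0754717 ]
scene [378 226  12  13 123] [383.65853659 232.07317073]
nozzle [0.56342164 0.23283743 0.1664202 ] 0.0036007267251645823 [0.56284725 0.23062907 0.168     ]
other nozzle [0.17636802 0.32394866 0.21241323] 0.0020812467816652427
reel [ 0.75315712 -0.02589402  0.045     ]
calc [ 0.72594297 -0.23001799  0.014     ]
drv [0.36761029 0.02765397 0.013     ]
```

```bash
cat >> h.py <<'E'
def yaw():
    s=read_state();M=R.from_quat(s["orientation"]).as_matrix()
    return s,np.degrees(np.arctan2(M[1,2],M[0,2])),M
E
python3 - <<'E'
from h import *
s,y,M=yaw();print(y,M.round(3),s["joints"])
c=cal("wrist");print(M.T@(np.array(c["position"])-s["tool_pos"]))
E
```

```text
71.85012669595412 [[-0.001 -0.95   0.312]
 [-0.001  0.312  0.95 ]
 [-1.     0.    -0.001]] [ 1.07992999e+00  2.45616855e-01  1.55869388e+00 -2.36007460e-05
  1.33869452e+00 -1.74085692e-01]
[-0.16204017  0.08188193  0.00055895]
```

Request:
arm_command([
  [[0,0,0.04],[0,0,0]],
  [[0.03,-0.02,0.03],[0,0,0]],
  [[0.035,-0.035,0],[0,0,0]],
  [[0.035,-0.035,0],[0,0,0]],
  [[0.035,-0.035,0],[0,0,0]],
  [[0.035,-0.035,0],[0,0,0]],
  [[0.035,-0.035,0],[0,0,0]],
  [[0.03,-0.035,0],[0,0,0]],
], fingers=1, force=20)

```text
t: 0.95
tool_pos: [0.4387, 0.3859, 0.2942]
orientation: [-0.415, 0.573, 0.415, 0.573]
ft_force: [0.5, 0.7, 0.8]
finger_gap: 0.358
```

Request:
arm_command([
  [[0.03,-0.035,0],[0,0,0]],
  [[0.03,-0.035,0],[0,0,0]],
  [[0.03,-0.035,0],[0,0,0]],
  [[0.03,-0.035,0],[0,0,0]],
  [[0.004,-0.014,0],[0,0,0]],
  [[0,0,0],[0,0,0]],
  [[0,0,0],[0,0,0]],
])

```text
t: 1.65
tool_pos: [0.5608, 0.2343, 0.2942]
orientation: [-0.415, 0.573, 0.415, 0.572]
ft_force: [-2.0, 0.5, 0.0]
finger_gap: 0.002
```

Run:
```python
from h import *
s,y,M=yaw();print(s["tool_pos"],y,s["finger_gap"],s["ft_force"])
c=cal("wrist");im=snap("wrist","pics/w1.png")
print(proj(c,[.563,.231,.168]),proj(c,s["tool_pos"]+[0,0,-.019]))
```

```text
[0.56075987 0.23433638 0.29419011] 71.86848309783527 0.0018513699654748657 [-1.99790519  0.48175117  0.04850879]
[276.83062037 212.43114265] [278.96870538 252.72075565]
```

View pics/w1.png

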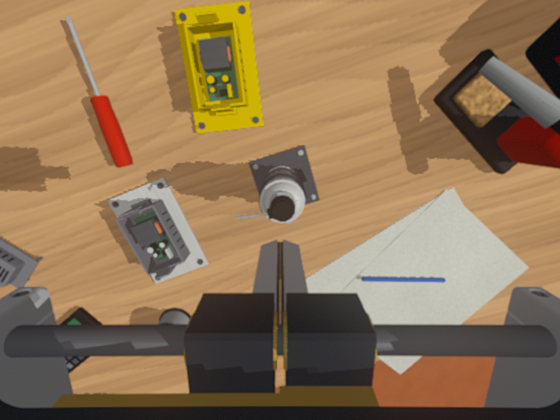

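The wrist view shows the cap's dark disc at about (282,209), a few pixels to the right of my estimate. I'll refine it.

Run:
```python
from h import *
c=cal("wrist");im=cv2.imread("pics/w1.png")
for th in(60,75):
  k,st,ce=comp(im.max(2)<th,(282,208));print(st,ce)
ct,cs=cal("top"),cal("scene")
x,y,w,h,_=st; p=(x+w/2,y+h-w*.44)
print(p,onz(c,*p,.168))
for a in((176.7,169.5),):print(two(ct,a,c,p),two(cs,(384,229),c,p))
```

```text
[268 196  23  22 116] [276.69827586 203.13793103]
[267 196  27  25 497] [281.0221328  208.14889336]
(np.float64(280.5), np.float64(209.12)) [0.56069423 0.23618537 0.168     ]
(array([0.56572819, 0.2347133 , 0.15017501]), np.float64(0.0004595732426877282)) (array([0.56143131, 0.23560796, 0.16489368]), np.float64(0.0006575545828909071))
```

Request:
arm_command([
  [[0.001,0.001,-0.03],[0,0,0]],
  [[0,0,-0.03],[0,0,0]],
  [[0,0,-0.03],[0,0,0]],
  [[0,0,-0.01],[0,0,0]],
  [[0,0,0],[0,0,0]],
  [[0,0,0],[0,0,0]],
])

```text
t: 2.3
tool_pos: [0.563, 0.2355, 0.1961]
orientation: [-0.415, 0.572, 0.415, 0.573]
ft_force: [0.5, 0.2, 0.2]
finger_gap: 0.002
```

Request:
arm_command([
  [[0,0,-0.002],[0,0,0]],
  [[0,0,-0.002],[0,0,0]],
  [[0,0,-0.002],[0,0,0]],
  [[0,0,-0.002],[0,0,0]],
  [[0,0,0],[0,0,0]],
])

```text
t: 2.8
tool_pos: [0.5627, 0.2346, 0.1869]
orientation: [-0.415, 0.572, 0.415, 0.573]
ft_force: [-0.1, -0.6, -1.5]
finger_gap: 0.005
```

Request:
arm_command([
  [[0,0,-0.001],[0,0,0]],
  [[0,0,-0.001],[0,0,0]],
  [[0,0,-0.001],[0,0,0]],
  [[0,0,0],[0,0,0]],
  [[0,0,0],[0,0,0]],
])

```text
t: 3.3
tool_pos: [0.5628, 0.2346, 0.1844]
orientation: [-0.415, 0.572, 0.415, 0.573]
ft_force: [-2.0, -1.3, 5.7]
finger_gap: 0.005
```

Request:
arm_command([
  [[0,0,-0.0015],[0,0,0]],
  [[0,0,-0.0015],[0,0,0]],
  [[0,0,-0.001],[0,0,0]],
  [[0,0,0],[0,0,0]],
  [[0,0,0],[0,0,0]],
])

```text
t: 3.8
tool_pos: [0.5628, 0.2347, 0.1817]
orientation: [-0.415, 0.572, 0.415, 0.573]
ft_force: [-4.5, -1.5, 11.7]
finger_gap: 0.003
```

Request:
arm_command([
  [[0,0,-0.001],[0,0,0]],
  [[0,0,-0.001],[0,0,0]],
  [[0,0,0],[0,0,0]],
  [[0,0,0],[0,0,0]],
  [[0,0,0],[0,0,0]],
])

```text
t: 4.3
tool_pos: [0.563, 0.2347, 0.1816]
orientation: [-0.415, 0.572, 0.415, 0.573]
ft_force: [-9.3, -3.2, 20.6]
finger_gap: -0.0
```

The cap stopped at z=0.1816 while the force rose to 20 N, so it is right down. Releasing, then heading for the lid.

Request:
arm_command([
  [[0,0,0.003],[0,0,0]],
  [[0,0,0.004],[0,0,0]],
  [[0,0,0.01],[0,0,0]],
  [[0,0,0.03],[0,0,0]],
  [[0,0,0.04],[0,0,0]],
  [[0,0,0.03],[0,0,-0.14]],
  [[0,-0.03,0.01],[0,0,-0.14]],
  [[0,-0.03,0],[0,0,-0.14]],
])

```text
t: 5.1
tool_pos: [0.5633, 0.1746, 0.3071]
orientation: [-0.286, 0.646, 0.285, 0.649]
ft_force: [0.4, -0.1, 0.2]
finger_gap: -0.001
```

Request:
arm_command([
  [[0,-0.03,0],[0,0,-0.14]],
  [[0,-0.03,0],[0,0,-0.14]],
  [[0,-0.03,0],[0,0,-0.14]],
  [[0,-0.03,0],[0,0,-0.14]],
  [[0,-0.03,0],[0,0,-0.14]],
  [[0,-0.03,0],[0,0,-0.14]],
  [[0,-0.03,0],[0,0,-0.14]],
  [[0,-0.03,0],[0,0,-0.14]],
], fingers=-1)

```text
t: 5.9
tool_pos: [0.5622, -0.0665, 0.3041]
orientation: [0.103, 0.7, -0.103, 0.699]
ft_force: [0.7, -0.8, 0.1]
finger_gap: 0.651
```

Request:
arm_command([
  [[-0.01,-0.03,0],[0,0,-0.14]],
  [[-0.01,-0.03,0],[0,0,-0.14]],
  [[-0.005,-0.03,0],[0,0,-0.14]],
  [[0,-0.03,0],[0,0,-0.14]],
  [[0,0,0],[0,0,-0.14]],
  [[0,0,0],[0,0,0]],
  [[0,0,0],[0,0,0]],
])

```text
t: 6.6
tool_pos: [0.5374, -0.1851, 0.3041]
orientation: [0.334, 0.624, -0.334, 0.623]
ft_force: [0.2, 0.3, -1.0]
finger_gap: 1.0
```

Run:
```python
from h import *
s,y,M=yaw();print(s["tool_pos"],y,s["finger_gap"],s["ft_force"],s["joints"])
c=cal("wrist");im=snap("wrist","pics/w2.png");snap("scene","pics/s2.png");snap("top","pics/t2.png")
print(proj(c,[.538,-.232,.020]),proj(c,[.581,.019,.04]))
```

```text
[ 0.5373794  -0.18507563  0.30413434] -56.31817975980633 1.0004147797676937 [ 0.21973011  0.25993468 -1.00747585] [-5.31170490e-01 -2.08343917e-03  1.68267910e+00  1.18643371e-04
  1.46161302e+00  4.51754162e-01]
[305.76964652 196.75168816] [171.92404353  72.75217609]
```

View pics/w2.png

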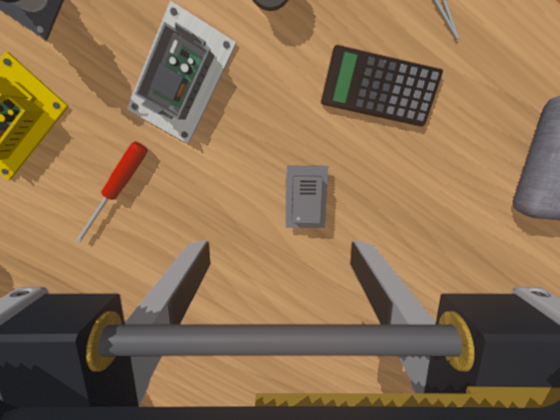

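The wrist view shows the lid aligned with the jaws at about (307,197), and the case at about (180,72). I'll measure both here.

```bash
cat >> h.py <<'E'
def rect(c,im,m,seed,z,close=0):
    k,st,ce=comp(m,seed);k=k.astype(np.uint8)
    if close:k=cv2.morphologyEx(k,cv2.MORPH_CLOSE,np.ones((close,close)))
    q=max(cv2.findContours(k,0,1)[0],key=cv2.contourArea)
    W=np.array([onz(c,*p[0],z)[:2] for p in q],np.float32)
    return st,cv2.minAreaRect(W*1000)
E
python3 - <<'E'
from h import *
c=cal("wrist");im=cv2.imread("pics/w2.png");h=cv2.cvtColor(im,cv2.COLOR_BGR2HSV)
print(h[197,300],h[180,291],h[150,307],h[220,335],h[115,200])
for S,V in((60,60),(75,70),(50,80)):print("lid",rect(c,im,(h[...,1]<S)&(h[...,2]>V),(307,197),.022))
for V in(120,140):print("plate",rect(c,im,(h[...,1]<60)&(h[...,2]>V),(182,75),.006,15))
ct=cal("top");t=cv2.imread("pics/t2.png");h=cv2.cvtColor(t,cv2.COLOR_BGR2HSV)
for s in (50,60,70):print("plate top",rect(ct,t,(h[...,1]<s)&(h[...,2]>110),(273,175),.006,9)[1])
E
```

```text
[170   6 119] [174  11 119] [ 16 118 181] [ 15 123 168] [ 20  11 134]
lid (array([ 286,  166,   42,   62, 2491], dtype=int32), ((537.9060668945312, -232.41015625), (98.31182098388672, 63.54853057861328), 33.64521026611328))
lid (array([ 285,  165,   43,   63, 2526], dtype=int32), ((538.0217895507812, -231.75537109375), (100.02154541015625, 63.91948699951172), 32.89796829223633))
lid (array([ 286,  166,   42,   62, 2392], dtype=int32), ((537.8617553710938, -232.36912536621094), (98.31058502197266, 63.06144332885742), 33.604339599609375))
plate (array([ 127,    1,  109,  142, 3625], dtype=int32), ((584.4425048828125, 22.69322967529297), (168.26382446289062, 104.42257690429688), 3.2349627017974854))
plate (array([181,  64,   7,   8,  46], dtype=int32), ((595.2942504882812, 20.738550186157227), (9.440094947814941, 8.582635879516602), 28.345258712768555))
plate top ((580.6868286132812, 19.203540802001953), (158.9991912841797, 100.43962097167969), 3.7934226989746094)
plate top ((580.8547973632812, 19.226165771484375), (159.99891662597656, 100.7757797241211), 3.757122278213501)
plate top ((580.8754272460938, 19.573074340820312), (160.4140625, 101.00975036621094), 3.3681249618530273)
```

Request:
arm_command([
  [[0.0,-0.024,-0.03],[0,0,-0.003]],
  [[0.001,-0.023,-0.04],[0,0,0]],
  [[0,0,-0.045],[0,0,0]],
  [[0,0,-0.045],[0,0,0]],
  [[0,0,-0.04],[0,0,0]],
  [[0,0,-0.02],[0,0,0]],
  [[0,0,0],[0,0,0]],
  [[0,0,0],[0,0,0]],
])

```text
t: 7.55
tool_pos: [0.539, -0.2322, 0.0852]
orientation: [0.335, 0.622, -0.335, 0.623]
ft_force: [0.2, -0.1, 0.2]
finger_gap: 1.0
```

Run:
```python
from h import *
s,y,M=yaw();print(s["tool_pos"],y,s["ft_force"])
c=cal("wrist");im=snap("wrist","pics/w3.png")
h=cv2.cvtColor(im,cv2.COLOR_BGR2HSV)
p=proj(c,[.538,-.232,.044]);print(p)
```

```text
[ 0.53900661 -0.23224696  0.08516942] -56.59970862723435 [ 0.20758068 -0.09449299  0.19063697]
[280.29106546 240.01433881]
```

View pics/w3.png

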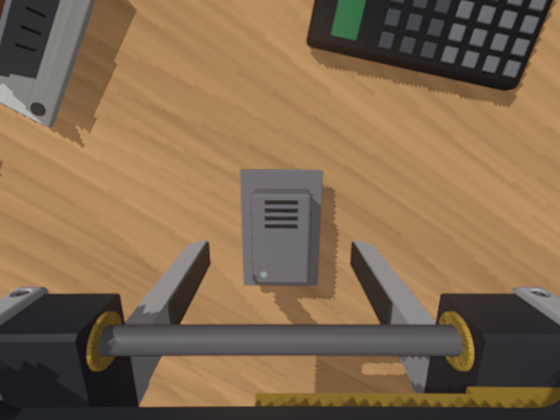

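The hump sits at (249–312, 190–282), centred between the jaws. I'll measure the along-lid offset.

Run:
```python
from h import *
c=cal("wrist");im=cv2.imread("pics/w3.png");h=cv2.cvtColor(im,cv2.COLOR_BGR2HSV)
for S,V in((60,60),(70,75),(50,70)):
  st,r=rect(c,im,(h[...,1]<S)&(h[...,2]>V),(281,230),.022);print(st,r)
s,y,M=yaw()
d=np.array([*r[0],0])/1000-s["tool_pos"];print("tool-frame offset y,z",(M.T@d)[1:])
g=cv2.cvtColor(im,6)
print("col281",g[160:300,270].tolist())
print("row230",g[250,230:330].tolist())
```

```text
[ 240  170   83  115 8574] ((538.4401245117188, -233.2296905517578), (99.78466796875, 64.35432434082031), 33.10670471191406)
[ 240  169   83  117 8562] ((538.1642456054688, -233.13938903808594), (100.88212585449219, 64.66722106933594), 32.67421340942383)
[ 241  170   81  115 8507] ((538.447021484375, -233.24124145507812), (99.89620208740234, 63.93535614013672), 33.004913330078125)
tool-frame offset y,z [-0.00137874 -0.00045786]
col281 [131, 134, 135, 136, 138, 139, 139, 140, 135, 117, 115, 113, 111, 113, 111, 111, 111, 112, 112, 110, 111, 110, 112, 110, 111, 112, 110, 110, 103, 94, 92, 94, 97, 101, 112, 117, 117, 113, 113, 107, 77, 48, 42, 50, 79, 106, 113, 107, 75, 49, 42, 52, 80, 106, 112, 107, 75, 48, 41, 49, 77, 106, 113, 109, 76, 47, 40, 55, 91, 108, 111, 110, 110, 110, 109, 110, 110, 109, 111, 109, 110, 109, 110, 109, 110, 109, 110, 110, 109, 109, 110, 110, 111, 108, 111, 110, 109, 110, 109, 110, 111, 109, 110, 110, 110, 109, 109, 110, 110, 109, 110, 109, 110, 110, 109, 109, 109, 109, 109, 109, 109, 103, 86, 78, 80, 90, 104, 107, 107, 107, 106, 114, 137, 148, 149, 149, 151, 152, 153, 152]
row230 [146, 146, 145, 145, 143, 143, 142, 142, 142, 141, 141, 140, 130, 115, 111, 110, 111, 110, 110, 111, 108, 98, 99, 108, 111, 110, 111, 110, 110, 110, 110, 110, 110, 110, 110, 110, 109, 111, 110, 110, 110, 110, 109, 110, 109, 110, 110, 109, 110, 110, 109, 109, 109, 109, 109, 109, 109, 109, 109, 109, 109, 109, 108, 108, 109, 109, 108, 108, 108, 109, 108, 109, 108, 109, 108, 108, 104, 96, 83, 71, 71, 76, 77, 77, 78, 78, 77, 78, 81, 94, 101, 104, 103, 105, 104, 104, 104, 105, 106, 107]
```

Request:
arm_command([
  [[-0.0005,-0.001,-0.015],[0,0,0]],
  [[0,0,-0.015],[0,0,0]],
  [[0,0,-0.008],[0,0,0]],
  [[0,0,-0.0045],[0,0,0]],
  [[0,0,0],[0,0,0]],
])

```text
t: 8.1
tool_pos: [0.5374, -0.233, 0.0409]
orientation: [0.336, 0.623, -0.336, 0.622]
ft_force: [0.0, 0.1, -0.5]
finger_gap: 0.999
```

Request:
arm_command([
  [[0,0,0],[0,0,0]],
  [[0,0,0],[0,0,0]],
  [[0,0,0],[0,0,0]],
  [[0,0,0],[0,0,0]],
  [[0,0,0],[0,0,0]],
  [[0,0,0],[0,0,0]],
  [[0,0,0],[0,0,0]],
  [[0,0,0],[0,0,0]],
], fingers=1, force=45)

```text
t: 8.9
tool_pos: [0.538, -0.2333, 0.042]
orientation: [0.336, 0.622, -0.336, 0.622]
ft_force: [-0.2, -0.7, 0.5]
finger_gap: 0.464
```

Request:
arm_command([
  [[0,0,0.02],[0,0,0]],
  [[0,0,0.04],[0,0,0]],
  [[0,0,0.04],[0,0,0]],
  [[-0.01,0.03,0.03],[0,0,-0.087]],
  [[-0.01,0.03,0.01],[0,0,-0.087]],
  [[-0.01,0.04,0],[0,0,-0.087]],
  [[-0.01,0.04,0],[0,0,-0.087]],
  [[-0.01,0.04,0],[0,0,-0.087]],
])

```text
t: 9.7
tool_pos: [0.4872, -0.0519, 0.1819]
orientation: [0.463, 0.534, -0.463, 0.534]
ft_force: [0.7, -0.9, -1.1]
finger_gap: 0.462
```

Request:
arm_command([
  [[-0.008,0.04,0],[0,0,-0.085]],
  [[0,0.026,0],[0,0,0]],
  [[0,0,0],[0,0,0]],
  [[0,0,0],[0,0,0]],
  [[0,0,0],[0,0,0]],
])

```text
t: 10.2
tool_pos: [0.4801, 0.0118, 0.1819]
orientation: [0.484, 0.515, -0.485, 0.515]
ft_force: [-0.5, -0.3, 0.1]
finger_gap: 0.465
```

Run:
```python
from h import *
s,y,M=yaw();print(s["tool_pos"],y,s["finger_gap"],s["ft_force"])
c=cal("wrist");im=snap("wrist","pics/w4.png");cc=proj(c,[.581,.019,.006]);print(cc)
h=cv2.cvtColor(im,cv2.COLOR_BGR2HSV)
for V in(80,100,115):
  try:print("plate",rect(c,im,(h[...,1]<60)&(h[...,2]>V),cc,.006,15))
  except Exception as e:print(e)
```

```text
[0.48013504 0.01179237 0.18191025] -86.51386476037298 0.4652548201567418 [-0.49286412 -0.25090458  0.06933027]
[279.66886671 106.58940713]
plate (array([284,  83,  13,  13, 131], dtype=int32), ((599.4185791015625, 8.953110694885254), (11.970939636230469, 12.94627857208252), 3.6981091499328613))
plate (array([263, 102,  32,   8, 174], dtype=int32), ((582.47998046875, 20.396953582763672), (6.937511920928955, 34.06136703491211), 6.6360602378845215))
plate (array([266,  85,  10,  10,  76], dtype=int32), ((597.6698608398438, 29.909032821655273), (8.975574493408203, 9.725029945373535), 3.473170280456543))
```

View pics/w4.png

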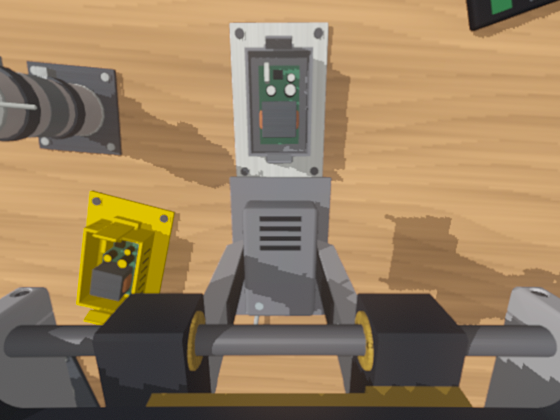

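The wrist view shows the case plate at (230–328, 23–178) and the held lid just below it (flange's far edge at row 178). I'll fit edges of both in this one image.

```bash
cat > fit.py <<'E'
from h import *
def edge(c,pts,z):
    W=np.array([onz(c,*p,z)[:2] for p in pts],np.float32)
    vx,vy,x,y=cv2.fitLine(W,cv2.DIST_HUBER,0,0.001,0.001).ravel(); return np.array([x,y]),np.degrees(np.arctan2(vy,vx)),W
def rowedge(d,rows,lo,hi): # strongest |gradient| along row, subpixel centroid
    o=[]
    for r in rows:
        g=np.abs(np.diff(d[r,lo:hi].astype(float)));i=g.argmax();a,b=max(i-2,0),i+3
        o.append((lo+.5+(g[a:b]*np.arange(a,a+len(g[a:b]))).sum()/g[a:b].sum(),r))
    return o
def coledge(d,cols,lo,hi): return [(r[1],r[0]) for r in rowedge(d.T,cols,lo,hi)]
E
python3 - <<'E'
from fit import *
c=cal("wrist");im=cv2.imread("pics/w4.png");S=cv2.cvtColor(im,cv2.COLOR_BGR2HSV)[...,1];g=cv2.cvtColor(im,6)
s,y,M=yaw()
for n,p,z in(("plateL",rowedge(S,range(40,160),222,242),.006),("plateR",rowedge(S,range(40,160),318,336),.006),("plateT",coledge(S,range(245,315),14,34),.006),
 ("caseL",rowedge(g,range(60,140),240,256),.04),("caseR",rowedge(g,range(60,140),304,318),.04),
 ("caseB",coledge(g,list(range(254,264))+list(range(297,307)),145,165),.04),("caseT",coledge(g,list(range(252,263))+list(range(297,308)),40,60),.04),
 ("lidT",coledge(g,range(240,320),172,186),.162),("lidL",rowedge(S,range(185,235),222,240),.162),("lidR",rowedge(S,range(185,235),322,338),.162)):
    x,a,W=edge(c,p,z);print(n,np.round(np.array(p)[[0,-1]],1).tolist(),np.round(x*1000,1),round(a,2),"tool",np.round((M.T@(np.array([*x,z])-s["tool_pos"]))[1:]*1000,1))
E
```

```text
plateL [[229.4, 40.0], [235.2, 159.0]] [595.   71.3] 3.66 tool [118.3 -52.7]
plateR [[327.8, 40.0], [322.7, 159.0]] [588.2 -30.3] 3.48 tool [105.3  48.4]
plateT [[245.0, 22.1], [314.0, 21.8]] [661.3  25.8] -86.34 tool [181.6  -3.3]
caseL [[244.8, 60.0], [247.9, 139.0]] [588.9  52.1] 3.96 tool [111.  -33.8]
caseR [[308.5, 60.0], [306.6, 139.0]] [579.7  -8.7] 3.64 tool [98.2 26.3]
caseB [[254.0, 155.4], [306.0, 153.8]] [533.  15.] -81.55 tool [52.9 -0.2]
caseT [[252.0, 50.2], [307.0, 47.0]] [629.7  24.9] -84.19 tool [150.1  -4.2]
lidT [[240.0, 175.3], [319.0, 176.6]] [530.2  21. ] -87.43 tool [50.5 -6.3]
lidL [[229.5, 185.0], [231.8, 234.0]] [506.6  46.2] 3.26 tool [ 28.4 -32.9]
lidR [[330.4, 185.0], [327.4, 234.0]] [507.9 -17.7] 2.76 tool [25.9 30.9]
```

Request:
arm_command([
  [[0.025,0.002,0],[0,0,0.003]],
  [[0.025,0.002,0],[0,0,0]],
  [[0.025,0.0015,-0.01],[0,0,0]],
  [[0.026,0.0015,-0.02],[0,0,0]],
  [[0,0,-0.025],[0,0,0]],
  [[0,0,-0.012],[0,0,0]],
  [[0,0,0],[0,0,0]],
  [[0,0,0],[0,0,0]],
])

```text
t: 11.05
tool_pos: [0.5811, 0.0191, 0.1155]
orientation: [0.484, 0.516, -0.484, 0.516]
ft_force: [-0.7, 0.3, -0.2]
finger_gap: 0.464
```

Run:
```python
from h import *
s,y,M=yaw();print(s["tool_pos"],y,s["ft_force"])
c=cal("wrist");w=snap("wrist","pics/w5.png");sc=snap("scene","pics/s5.png")
cs=cal("scene");u,v=proj(cs,[.581,.019,.06]).astype(int);print(u,v)
a=cv2.resize(sc[v-50:v+50,u-66:u+67],None,fx=6,fy=6,interpolation=3)[:,:,::-1]
cv2.imwrite("pics/c5.png",a);print(u-66,v-50)
```

```text
[0.58105376 0.01912958 0.1154739 ] -86.32941952172442 [-0.72307657  0.32041124 -0.17334086]
284 270
218 220
```

View pics/c5.png

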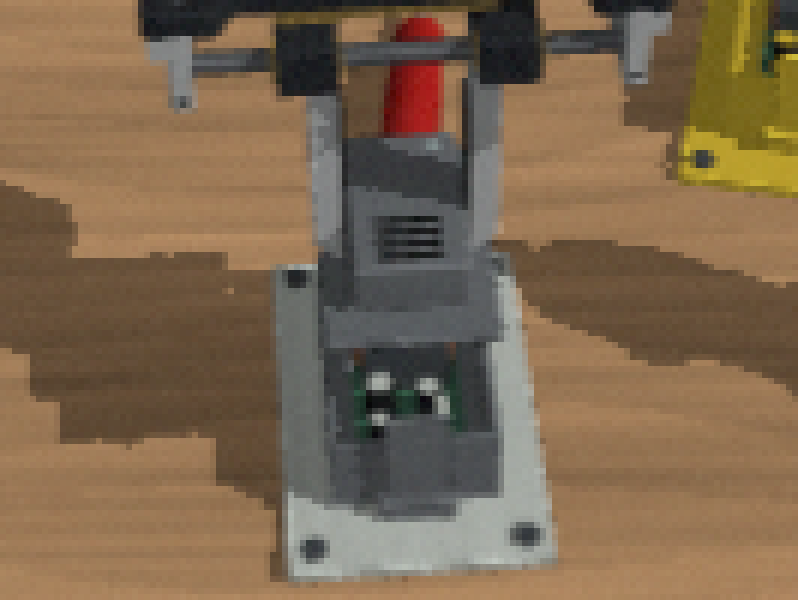

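View pics/w5.png

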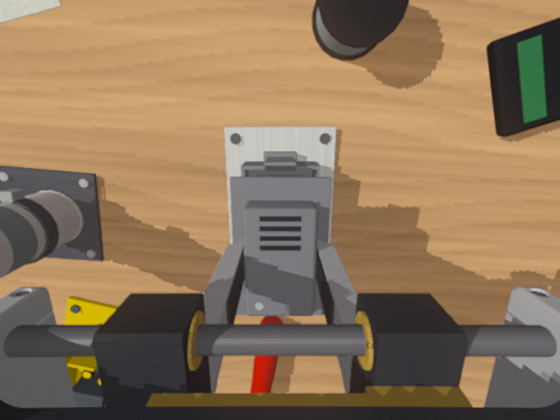

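The scene crop shows the lid hovering over the case (flange's front edge from about (322,343) to (502,338)), and the wrist view agrees. I'll compare lid and case residuals within the same cameras.

Run:
```python
from fit import *
s,y,M=yaw();cs=cal("scene");T=s["tool_pos"]
def pt(o,a,x,yy,z):
    a=np.radians(a);return [o[0]+x*np.cos(a)-yy*np.sin(a),o[1]+x*np.sin(a)+yy*np.cos(a),z]
f=lambda P:((proj(cs,P)-[218,220])*6+2.5).round(0)
L=T[:2];la=y+90
print("pred plate front corners",f(pt((.5808,.0193),3.65,.08,-.05,.006)),f(pt((.5808,.0193),3.65,.08,.05,.006)))
print("pred lid front top edge corners",f(pt(L,la,.05,-.032,T[2]-.020)),f(pt(L,la,.05,.032,T[2]-.020)),"low",f(pt(L,la,.05,-.032,T[2]-.024)),f(pt(L,la,.05,.032,T[2]-.024)))
print("pred case rim front",f(pt((.5808,.0193),3.65,.05,-.032,.04)),f(pt((.5808,.0193),3.65,.05,.032,.04)))
im=cv2.imread("pics/s5.png");g=cv2.cvtColor(im,6);S=cv2.cvtColor(im,cv2.COLOR_BGR2HSV)[...,1]
a=lambda p:(np.array(p)-[218,220])*6+2.5
def e(n,p): print(n,np.median(a(p),0).round(1))
e("lidR",rowedge(g,range(272,276),297,306));e("lidL",rowedge(g,range(272,276),266,276))
e("caseR",rowedge(g,range(294,300),296,306));e("caseL",rowedge(g,range(299,303),268,277))
for r in(305,311): e("plateL",rowedge(S,[r],260,270));e("plateR",rowedge(S,[r],304,315))
def pe(r,side): # predicted plate side col at crop row
    v=[f(pt((.5808,.0193),3.65,x,side,.006)) for x in(.02,.075)];v.sort(key=lambda q:q[1]);return np.interp(r,[q[1] for q in v],[q[0] for q in v])
for r in(305,311): R_=(r-220)*6+2.5;print("pred",R_,pe(R_,.05),pe(R_,-.05))
# wrist
c=cal("wrist");w=cv2.imread("pics/w5.png");S=cv2.cvtColor(w,cv2.COLOR_BGR2HSV)[...,1];g=cv2.cvtColor(w,6)
for n,p,z in(("plateL",rowedge(S,range(132,170),216,236),.006),("plateR",rowedge(S,range(132,170),328,346),.006),("plateT",coledge(S,range(245,320),118,136),.006),
 ("lidL",rowedge(g,range(190,235),224,238),T[2]-.020),("lidR",rowedge(g,range(190,235),325,338),T[2]-.020),("lidT",coledge(g,range(245,320),170,186),T[2]-.020)):
    x,an,W=edge(c,p,z);print(n,np.round(np.array(p)[[0,-1]],1).tolist(),round(an,2),"tool",np.round((M.T@(np.array([*x,z])-T))[1:]*1000,1))
```

```text
pred plate front corners [287. 575.] [556. 557.]
pred lid front top edge corners [324. 346.] [503. 335.] low [325. 354.] [503. 343.]
pred case rim front [329. 449.] [501. 438.]
lidR [509.5 323.5]
lidL [319.8 323.5]
caseR [500.2 461.5]
caseL [329.9 485.5]
plateL [282.5 512.5]
plateR [550.7 512.5]
plateL [282.9 548.5]
plateR [556.2 548.5]
pred 512.5 549.6637168141593 283.2894736842105
pred 548.5 555.0 285.1842105263158
plateL [[223.8, 132.0], [225.6, 169.0]] 3.5 tool [ 57.5 -51.6]
plateR [[336.0, 132.0], [334.1, 169.0]] 3.96 tool [57.5 50. ]
plateT [[245.0, 126.4], [319.0, 126.3]] -86.26 tool [80.5  1. ]
lidL [[229.6, 190.0], [231.4, 234.0]] 2.95 tool [ 24.7 -32.9]
lidR [[331.9, 190.0], [328.0, 234.0]] 2.09 tool [24.7 31.5]
lidT [[245.0, 176.7], [319.0, 176.8]] -86.73 tool [50.1 -1.6]
```

Request:
arm_command([
  [[0.0004,0,-0.01],[0,0,0.004]],
  [[0,0,-0.01],[0,0,0]],
  [[0,0,-0.007],[0,0,0]],
  [[0,0,-0.003],[0,0,0]],
  [[0,0,-0.003],[0,0,0]],
  [[0,0,-0.002],[0,0,0]],
  [[0,0,0],[0,0,0]],
], force=60)

```text
t: 11.85
tool_pos: [0.5814, 0.0197, 0.0798]
orientation: [0.482, 0.517, -0.483, 0.517]
ft_force: [-0.8, -0.5, -0.7]
finger_gap: 0.465
```

Request:
arm_command([
  [[0,0,-0.002],[0,0,0]],
  [[0,0,-0.001],[0,0,0]],
  [[0,0,-0.001],[0,0,0]],
  [[0,0,-0.001],[0,0,0]],
  [[0,0,0],[0,0,0]],
])

```text
t: 12.35
tool_pos: [0.5817, 0.0196, 0.0754]
orientation: [0.483, 0.517, -0.482, 0.517]
ft_force: [-0.5, 0.7, 1.9]
finger_gap: 0.463
```

Request:
arm_command([
  [[0,0,-0.001],[0,0,0]],
  [[0,0,-0.001],[0,0,0]],
  [[0,0,-0.001],[0,0,0]],
  [[0,0,0],[0,0,0]],
])

```text
t: 12.75
tool_pos: [0.5822, 0.0195, 0.0731]
orientation: [0.483, 0.516, -0.482, 0.517]
ft_force: [-2.6, 0.1, 7.2]
finger_gap: 0.463
```

Request:
arm_command([
  [[-0.0005,0,-0.001],[0,0,0]],
  [[0,0,-0.001],[0,0,0]],
  [[0,0,-0.001],[0,0,0]],
  [[0,0,0],[0,0,0]],
])

```text
t: 13.15
tool_pos: [0.5815, 0.0195, 0.07]
orientation: [0.483, 0.516, -0.482, 0.517]
ft_force: [-0.5, -1.0, 1.1]
finger_gap: 0.462
```

Request:
arm_command([
  [[0,0,-0.001],[0,0,0]],
  [[0,0,-0.001],[0,0,0]],
  [[0,0,0],[0,0,0]],
])

```text
t: 13.45
tool_pos: [0.5811, 0.0196, 0.0669]
orientation: [0.483, 0.517, -0.482, 0.517]
ft_force: [-0.3, -1.3, 3.8]
finger_gap: 0.464
```

Past the peak. Continuing to home (TCP ≈ 0.064).

Request:
arm_command([
  [[0,0,-0.001],[0,0,0]],
  [[0,0,-0.001],[0,0,0]],
  [[0,0,-0.001],[0,0,0]],
  [[0,0,0],[0,0,0]],
  [[0,0,0],[0,0,0]],
])

```text
t: 13.95
tool_pos: [0.5804, 0.0198, 0.0641]
orientation: [0.482, 0.517, -0.483, 0.516]
ft_force: [-3.4, 0.7, 6.1]
finger_gap: 0.464
```

Request:
arm_command([
  [[0,0,-0.001],[0,0,0]],
  [[0,0,-0.001],[0,0,0]],
  [[0,0,0],[0,0,0]],
  [[0,0,0],[0,0,0]],
  [[0,0,0],[0,0,0]],
])

```text
t: 14.45
tool_pos: [0.5805, 0.0198, 0.0641]
orientation: [0.482, 0.518, -0.483, 0.516]
ft_force: [-10.1, 0.7, 18.2]
finger_gap: 0.459
```

Run:
```python
from h import *
s,y,M=yaw();print(s["tool_pos"],y,s["ft_force"],s["torque"])
sc=snap("scene","pics/s6.png");w=snap("wrist","pics/w6.png")
a=cv2.resize(sc[220:320,218:351],None,fx=6,fy=6,interpolation=3)[:,:,::-1]
cv2.imwrite("pics/c6.png",a)
```

```text
[0.58050159 0.01983045 0.06409809] -86.03180540082214 [-10.1403897    0.71286561  18.24535863] [ 0.13365216  1.86163711 -0.01956531]
```

View pics/c6.png

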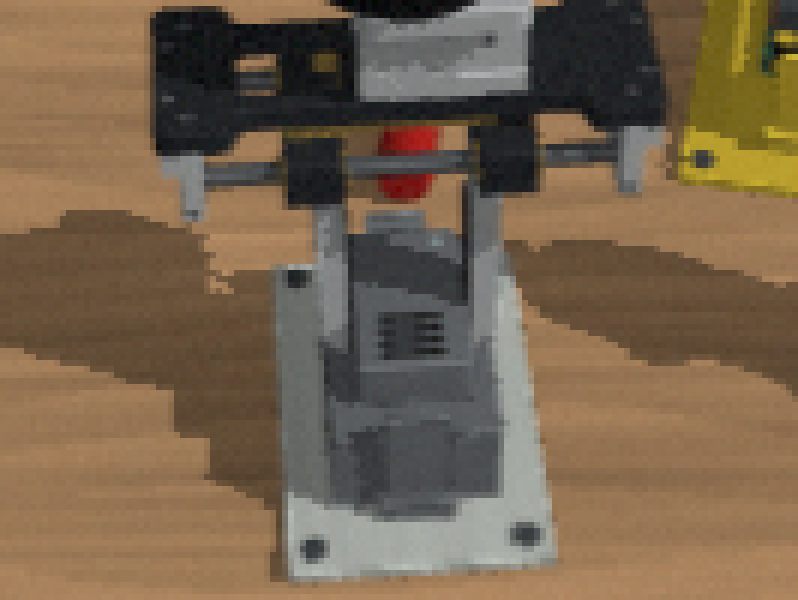

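The lid has hit a hard stop at TCP z = 0.0641, matching the predicted 0.064 home, and the clips look upright. Easing the push to about 10 N.

Request:
arm_command([
  [[0,0,0.0006],[0,0,0]],
  [[0,0,0.0005],[0,0,0]],
  [[0,0,0],[0,0,0]],
  [[0,0,0],[0,0,0]],
  [[0,0,0],[0,0,0]],
])

```text
t: 15.05
tool_pos: [0.5807, 0.0198, 0.0641]
orientation: [0.482, 0.517, -0.483, 0.517]
ft_force: [-4.8, 0.4, 10.6]
finger_gap: 0.461
```

Run:
```python
from h import *
s,y,M=yaw();print(s["tool_pos"],y,s["ft_force"])
w=snap("wrist","pics/w7.png");sc=cv2.imread("pics/scene0.png");s6=cv2.imread("pics/s6.png")
a=cv2.resize(w[120:220,200:360,::-1],(800,400),interpolation=3)
b=np.hstack([cv2.resize(i[250:310,250:330],(400,200),interpolation=3) for i in(sc,s6)]) 
cv2.imwrite("pics/c7.png",np.vstack([a,b]))
g0,g6=cv2.imread("pics/top0.png"),snap("top","pics/t7.png")[:,:,::-1]
for n,(x,y_,X,Y) in dict(calc=(325,85,410,150),reel=(275,90,306,128),drv=(255,212,285,305)).items():
    print(n,cv2.phaseCorrelate(np.float32(cv2.cvtColor(g0[y_:Y,x:X],6)),np.float32(cv2.cvtColor(np.ascontiguousarray(g6[y_:Y,x:X]),6))))
```

```text
[0.58066792 0.01979215 0.06408529] -86.04164769128312 [-4.75437906  0.36219102 10.63530789]
calc ((-0.018964017888869478, -0.006375756432383639), 0.9711958544489778)
reel ((-0.23379190573204767, -0.143607471530931), 0.9652383800595998)
drv ((3.3380228874102205, 18.34244633522681), 0.05159815549850464)
```

View pics/c7.png

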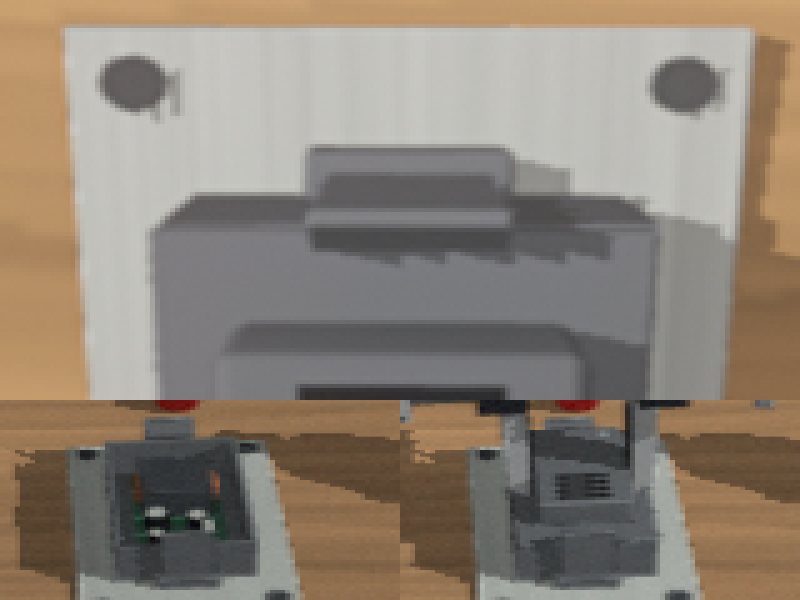

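The +x clip's hook lies over the lid's end, and the -x clip stands where it did before. The push is steady at 10.6 N, so I'm handing in.

```bash
python3 -c "
from h import *
print(sign_off()); print(read_state()['ft_force'])"
```

```text
the job is handed in; nothing more can be done
None
the job is handed in; nothing more can be done
```

The job is done and handed in after about 15 s of robot time. The duster was puffed, the lid is home under its clips, and the gripper still holds it down.

- **Duster:** I pressed the smaller duster's cap to its stop. It stopped moving at TCP z 0.1816 while the force rose to 20 N. I then lifted off so it could spring back; I did not re-measure the cap's height afterwards.
- **Lid:** I gripped the lid and aligned it to the case within about 0.5 mm, judging by the wrist and scene cameras. The push rose to at least 7 N at about 9 mm above home. It had dropped to about 1 N by 6 mm above home, and the lid then hit a hard stop at TCP z 0.0641 (expected 0.064).
- **Last checks:**
  - The downward push is 10.6 N, with a side force of about 5 N along x.
  - The +x clip's hook is seen over the lid's end. The -x clip is upright in its original place, but its hook was hidden, so I infer it snapped from the height and the level seat.
- **Other items:** The calculator and reel did not move. The top-camera check on the screwdriver failed because the arm hid it. In the scene camera the visible part of its handle is unmoved.

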